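Sound the depth of a pan pipe with a depth rod

TASK

Measure how deep the cork sits in the longest pipe of the pan pipe (the one with the red ring at its mouth): take the depth rod by its wooden handle and push it gently down that pipe until its tip rests on the cork, so that the pipe's rim slides the friction collar up the rod and the cork stays where it is. Then draw the rod right out and finish while still holding it up in the gripper, level and still, well clear of the pan pipe and at least a hand's breadth above the desk, so that the collar can be read on the scale. Do not touch the collar, and leave the eraser, the green pencil and the tape roll where they are.

Things in the scene. Friction and masses are not known exactly. Their poses are not given: they have to be found in the camera images.
- rod_grip (a point): Centre of the depth rod's wooden handle, 80 mm long (x) x 18 mm wide (y) x 24 mm high (z), red band near its back end; take it across the 18 mm. The rod lies flat and level on the desk, about 90 g. x points along the rod to its tip, z up as it lies. From the handle's front end (x = +40 mm) a white 5 mm rod runs on the axis to the tip; a brass ferrule, 15 mm across, covers its first 10 mm
- rod_tip (a point): The end of the rod's rounded brass foot (7 mm in diameter, 6 mm long), on the rod's axis, 180 mm ahead of the handle's centre. Scale rings every 10 mm from the tip, red at 50 and 100 mm. Axes as for rod_grip
- collar_face (a point): Centre of that face of the sliding brass collar which looks to the tip. The collar is 19 mm in diameter and 12 mm long, holds on the rod by friction (2 N) and starts 10 to 30 mm from the tip; it can slide to 120 mm from the tip. Axes as for rod_grip
- pipe_mouth (a point): Centre of the mouth of the longest white pipe, with a red ring just below its rim, at one end of the row of six. z points straight out of the mouth along the pipe (35 degrees above level), -x along the row to the other five pipes (20 mm apart, mouths flush). The pipe is 130 mm long, 18 mm outside, with a 14 mm bore; its mouth is 112 mm above the desk
- cork_face (a point): Centre of the face of the cork that stops the longest pipe, on the pipe's axis, 78 to 108 mm down from the mouth, out of sight. Axes as for pipe_mouth. The cork is held by friction and begins to slide at about 30 N
- cradle: The dark wooden cradle, fixed on the desk, with the pan pipe fixed on it: base board 160 x 135 x 16 mm, origin at the centre of its underside; x along the row of pipes, y level towards the side where the mouths are, z up. The pipes slope down away from the mouths, the longest at the +x end; nothing on it is higher than 125 mm
- rod: The whole depth rod; origin under the centre of the handle, on the handle's underside. Axes as for rod_grip
- collar: The collar; origin and axes as for collar_face
- eraser: Bystander: eraser in a blue sleeve, 20 x 42 x 12 mm, origin at the centre of its underside
- green_pencil: Bystander: green pencil, 170 mm long, 8 mm thick, origin at the centre of its underside
- tape: Bystander: roll of brown parcel tape lying flat, 96 mm in diameter, 48 mm high, origin at the centre of its underside

How it is judged (in metres and radians):
On the way, in this order (a step that is already met when the one before it is completed fails the run):
1. the rod is down the longest pipe, its tip on the cork (within 2.5 mm) and the collar's face on the pipe's rim (within 2.5 mm) (z of rod_tip in the frame of cork_face below 0.0025 m and distance between rod_tip and cork_face below 0.008 m and z of collar_face in the frame of pipe_mouth below 0.0025 m and distance between collar_face and pipe_mouth below 0.009 m), for 0.1 s.
2. the rod is drawn right out: its tip more than 20 mm outside the mouth, the collar still where the rim left it (z of rod_tip in the frame of pipe_mouth above 0.02 m and x of collar_face in the frame of rod_tip below -0.07 m), for 0.1 s.
At the end, for the whole second after the job is handed in: The rod is held still in the gripper, level within 10 degrees, handle and tip at least 80 mm above the desk, its tip at least 50 mm from the pipe's mouth and touching nothing but the fingers, with the collar where the pipe's rim left it (72 to 115 mm from the tip) (angle between rod_grip's own x axis and vertical between 1.4 and 1.74 rad and height (world z) of each of rod_grip, rod_tip above 0.08 m and distance between rod_tip and pipe_mouth above 0.05 m and contact force between rod and the fingers above 2 N and contact force between rod and cradle below 0.1 N and linear speed of rod below 0.03 m/s and x of collar_face in the frame of rod_tip between -0.115 and -0.072 m); the arm keeps its last pose, push and grip.
It fails at once if the cork is driven more than 3 mm along the pipe (distance of cork_face from where it was at the start of the episode above 0.003 m).
It fails at once if the fingers or the arm touch the collar (contact force between collar and the fingers above 0.3 N or contact force between collar and the arm above 0.3 N).
It fails at once if a bystander is moved more than 15 mm (distance of any of eraser, green_pencil, tape from where it was at the start of the episode above 0.015 m).
It also fails if it takes over 54 s, if anything falls off the work surface, if the arm or the gripper's body presses on something with over 40 N, if the wrist force passes 120 N, or if a joint passes its speed limit or range.

ROBOT

A 6-joint arm with a two-finger parallel gripper is mounted at the origin on a cart in front of the work surface, level with it; the furniture and walls round the work are solid. World frame = base frame: x ahead of the robot, y to its left, z up, the work surface at z = 0. Lengths are in mm, angles in rad, forces in N, time in s.
With the tool pointing down it reaches from about 300 to 825 mm from the base axis. Payload 5.4 kg.
Tool frame: the origin (TCP) lies midway between the tips of the shut fingers; the grasp point (between the pads) lies env.hold_point_z behind it (env.hold_point_z is the distance from the TCP to the grasp point, in mm); z points along the fingers, y is the line along which they close (so a half turn about z gives the same grasp; the last joint's range is limited). The gripper opens to 92 mm and grips with 3 to 60 N. Pads are 20 mm wide; open, the fingers measure 128 mm over their backs; the gripper's body (75 mm by 189 mm) begins 69 mm behind the grasp point.
Start: joints at [-1.325, 0.158, 1.597, -0, 1.386, -0.21], TCP at [253.079, -516.292, 214.601] pointing down, gripper open.
Joint ranges: [-2.91, 2.91], [-0.94, 2.29], [0.18, 2.7], [-1.29, 4.43], [0.17, 2.64], [-3, 3]. Speed limits (rad/s): [2.57, 2.57, 3.14, 3.14, 3.14, 3.14].

INTERFACE

Orientations are given as a 3x3 rotation matrix whose columns are the frame's x, y, z axes.
In Python, from workcell import env gives the robot as it stands. The module is installed in compiled form; this text tells all that it offers. Calls block until the motion is done:
- env.move_pose(position, orientation): joint-space move of the TCP to a pose.
- env.servo_line(position, rot=None, v=150): straight line of the TCP; rot=None keeps the orientation; v is the mean speed in mm/s.
- env.move_j(angles): joint-space move.
- env.gripper_to(opening): finger opening in mm; the grip force is fixed at half the most; returns when the fingers have stopped.
- env.wait(seconds).
- env.ik(position, orientation): joint angles nearest the present ones, or None.
- env.observe(): the state.
- env.snapshot(name): name is "scene" or "top" or "wrist"; returns (picture, depth): 400x640x3 uint8, red, green, blue; 400x640 float32, mm along the optical axis (not along the pixel's ray), 0 where there is no reading.
- env.get_calibration(name): a dict with "fx", "fy", "cx", "cy" (pixels), "pose" (4x4, takes a point from camera to world coordinates). Camera axes: x right, y up, looking along -z (the intrinsics and any distortion apply to the point x, -y, -z); pixel columns grow to the right and rows downward; lengths in mm; the calibration is good to about 2 mm. A picture is of the moment at which its call begins: read the wrist's pose just before it. get_calibration takes no time and is no camera call; for the wrist camera it gives the pose at the moment of the call.
A pose or a line that the arm cannot do raises env.MotionError and nothing moves.
- env.job_done(): hands the job in; it is judged then, once.
The state is a dict: "t": time; "qpos": joint angles; "qd": joint speeds; "effort": joint torques, N m; "tcp_pos": TCP position; "eef_rot": TCP orientation; "force": force on the tool from outside, world axes, zero at the start; "wrist_torque": the same for the moment, N m; "opening": finger opening in mm; "grip_force": force on a finger pad.
Only numpy, scipy, OpenCV 4.12 (cv2) and the standard library are available. Lean on these libraries where they do the work, as an engineer would, in place of code of your own. Each camera call takes 0.05 s, during which the arm holds its last target. There are 200 camera calls.

## Working session

There is one attempt and no reset: what is moved stays moved. The work goes in short steps, each a Python script; the robot and the scene stay as the last script left them, time stands still between calls to the robot, and variables do not carry over. Pictures are saved under pics/ and viewed, at most 10 in all, crops included, and the job is handed in when it is done.

```bash
mkdir -p pics; cat > h.py <<'E'
import numpy as np, cv2
from workcell import env
def snap(n,fn):
    c=env.get_calibration(n); p,d=env.snapshot(n)
    cv2.imwrite(f'pics/{fn}.png',p[:,:,::-1]); np.savez(f'pics/{fn}.npz',p=p,d=d,T=c['pose'],k=[c['fx'],c['fy'],c['cx'],c['cy']]); return c
def load(fn): return np.load(f'pics/{fn}.npz')
def P(z,u,v,d=None):
    fx,fy,cx,cy=z['k']; d=z['d'][v,u] if d is None else d
    return (z['T']@np.array([(u-cx)/fx*d,-(v-cy)/fy*d,-d,1]))[:3]
def onplane(z,u,v,h):
    a=P(z,u,v,100.);o=z['T'][:3,3]; return o+(a-o)*(h-o[2])/(a[2]-o[2])
E
python3 - <<'E'
from h import *
for n in('top','scene'):
    c=snap(n,n+'1'); print(n,c)
print(env.hold_point_z,env.observe()['t'])
E
```

```text
top {'fx': 391.9290843593347, 'fy': 391.9290843593347, 'cx': 322.0180411594431, 'cy': 194.62474593272927, 'pose': array([[-1.28636376e-02,  9.84625113e-01, -1.74206525e-01,
         4.12159667e+02],
       [-9.99915716e-01, -1.29730223e-02,  5.10829905e-04,
         1.95241181e+01],
       [-1.75700918e-03,  1.74198414e-01,  9.84709006e-01,
         9.39273660e+02],
       [ 0.00000000e+00,  0.00000000e+00,  0.00000000e+00,
         1.00000000e+00]])}
scene {'fx': 370.2889762350587, 'fy': 370.2889762350587, 'cx': 322.26023596685417, 'cy': 201.2766829150005, 'pose': array([[ 4.51218478e-01,  4.39180857e-01, -7.76866822e-01,
        -7.44458113e+01],
       [-8.92407965e-01,  2.25126224e-01, -3.91057806e-01,
        -3.21123428e+02],
       [ 3.14799184e-03,  8.69734648e-01,  4.93509607e-01,
         5.33883782e+02],
       [ 0.00000000e+00,  0.00000000e+00,  0.00000000e+00,
         1.00000000e+00]])}
18.700000000000003 0.1
```

View pics/top1.png

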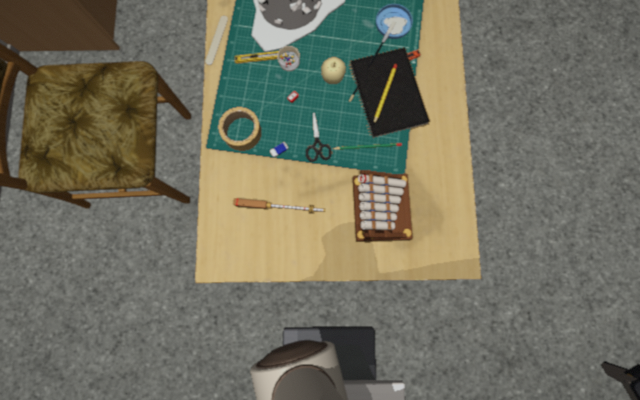

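View pics/scene1.png

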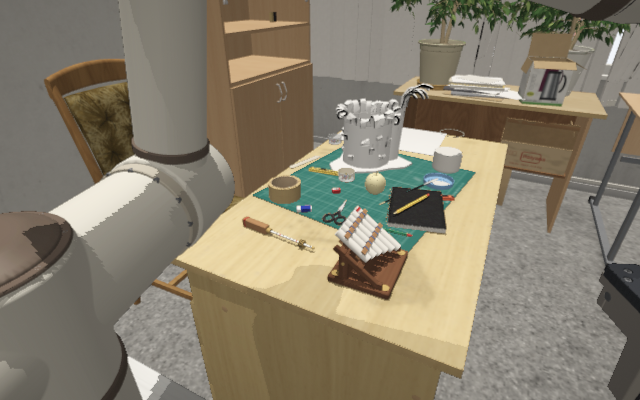

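The top view shows the rod with its handle at about (251,203) and its tip at (323,209), pointing to world -y. The pan pipe is at (382,207), with its mouths on the left (+y) and the longest pipe on the far side at about (362,178). Next I compute rough positions and take closer wrist views.

```bash
python3 - <<'E'
from h import *
z=load('top1')
for n,u,v,h in[('back',235,202,12),('front',267,204,12),('tip',324,210,12),('mouth',360,179,112),('m6',362,228,112),('eras',279,149,6),('tape',240,128,24)]: print(n,onplane(z,u,v,h).round(0))
R=np.array([[0,1,0],[1,0,0],[0,0,-1.]]).T
for g in (onplane(z,251,203,12),):
    for s in(1,-1):
        # tool x along rod axis +-y, tool y along world x
        d=onplane(z,324,210,12)-g; d/=np.linalg.norm(d); d*=s
        R=np.c_[d,np.cross([0,0,-1],d),[0,0,-1]]
        print(s,env.ik(g+[0,0,250],R),env.ik(g*[1,1,0]+[0,0,5],R))
        # insertion orientation about mouth
        m=onplane(z,360,179,112); a=np.array([0,.819,.574]); 
        x=-a*s; zt=np.array([0,.574,-.819]); Ri=np.c_[x,np.cross(zt,x),zt]
        for dd in(230,180,100,72): print('  ins',dd,env.ik(m+a*dd+zt*18.7,Ri))
E
```

```text
back [561. 228.  12.]
front [555. 151.  12.]
tip [539.  15.  12.]
mouth [592. -63. 112.]
m6 [486. -64. 112.]
eras [693. 124.   6.]
tape [742. 218.  24.]
1 [ 1.22191459e-01  1.67500923e-01  1.49337622e+00 -4.44089210e-16
  1.48071551e+00 -2.90988197e+00] [ 1.22191459e-01  4.42444466e-01  1.69639881e+00 -4.44089210e-16
  1.00274938e+00 -2.90988197e+00]
  ins 230 [-0.28610512  0.24162374  1.59015369  0.58407842  1.51595746  2.76050211]
  ins 180 [-0.35270031  0.28113551  1.60176404  0.5700416   1.50797932  2.67894071]
  ins 100 [-0.45433561  0.36444752  1.59429205  0.54360953  1.49410376  2.55753608]
  ins 72 [-0.48821612  0.39885077  1.58411176  0.53352005  1.48931679  2.51820185]
-1 [ 1.22191459e-01  1.67500923e-01  1.49337622e+00 -4.44089210e-16
  1.48071551e+00  2.31710682e-01] [ 1.22191459e-01  4.42444466e-01  1.69639881e+00 -4.44089210e-16
  1.00274938e+00  2.31710682e-01]
  ins 230 [-0.28610512  0.24162374  1.59015369  0.58407842  1.51595746 -0.38109054]
  ins 180 [-0.35270031  0.28113551  1.60176404  0.5700416   1.50797932 -0.46265195]
  ins 100 [-0.45433561  0.36444752  1.59429205  0.54360953  1.49410376 -0.58405658]
  ins 72 [-0.48821612  0.39885077  1.58411176  0.53352005  1.48931679 -0.6233908 ]
```

```bash
python3 - <<'E'
from h import *
def R(zt,x): zt=np.array(zt,float);zt/=np.linalg.norm(zt);x=np.array(x,float);x-=zt*(x@zt);x/=np.linalg.norm(x);return np.c_[x,np.cross(zt,x),zt]
env.move_pose([590,0,260],R([0,-.5,-.86],[0,1,0]))
c=snap('wrist','wm'); o=env.observe()
Tt=np.eye(4);Tt[:3,:3]=o['eef_rot'];Tt[:3,3]=o['tcp_pos']; print((np.linalg.inv(Tt)@c['pose']).round(2),c['fx'])
env.move_pose([550,110,240],R([0,0,-1],[0.1,1,0]))
snap('wrist','wr'); print(env.observe()['t'])
E
```

```text
[[   0.      0.97    0.25   70.71]
 [   1.     -0.     -0.      1.25]
 [  -0.      0.25   -0.97 -171.11]
 [   0.      0.      0.      1.  ]] 297.7812422721905
3.0
```

View pics/wm.png

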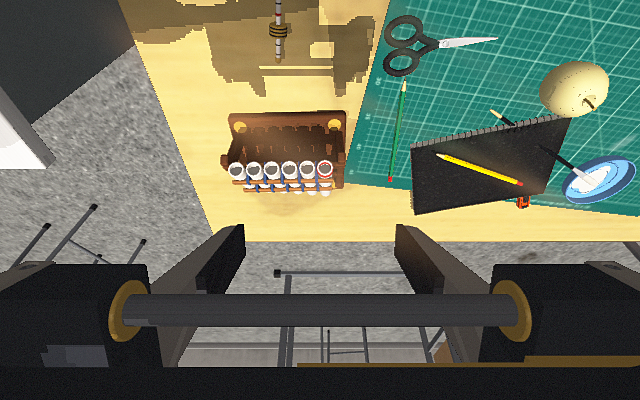

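View pics/wr.png

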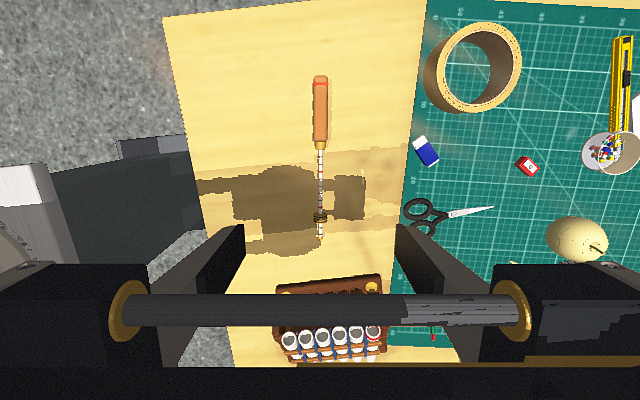

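wm shows the red-ringed mouth at about (325,170), with the row running left to (236,171). wr shows the handle from (320,77) to (320,142) and the tip at about (320,237). I'll enlarge both for closer pixel positions.

```bash
python3 - <<'E'
from h import *
a=cv2.imread('pics/wm.png')[150:205,220:350]; b=cv2.imread('pics/wr.png')[65:245,280:360]
cv2.imwrite('pics/wmc.png',cv2.resize(a,None,fx=6,fy=6,interpolation=cv2.INTER_CUBIC))
b=np.rot90(b)
cv2.imwrite('pics/wrc.png',cv2.resize(b,None,fx=4,fy=4,interpolation=cv2.INTER_CUBIC))
E
```

```text
(no output)
```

View pics/wmc.png

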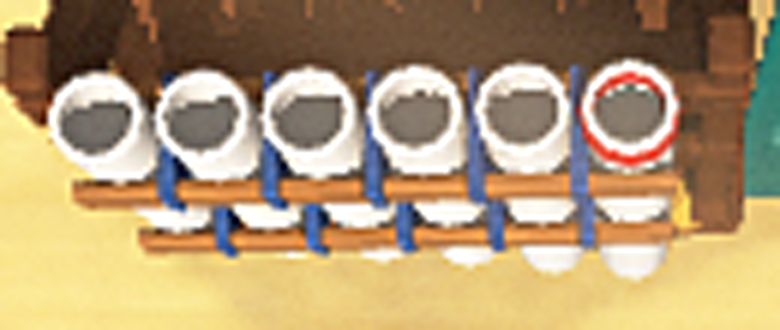

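View pics/wrc.png

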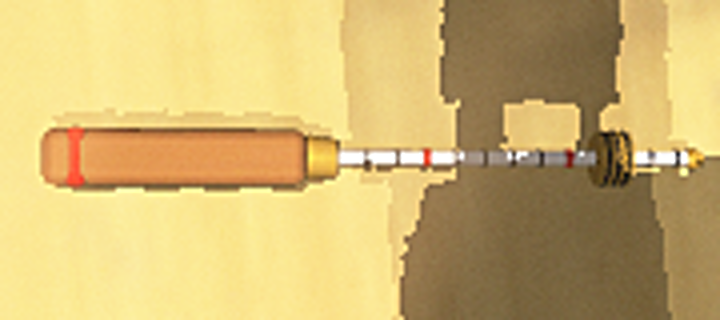

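```bash
python3 - <<'E'
from h import *
z=load('wr')
f=lambda u,v:onplane(z,u,v,12)
b,fr,t=f(319.6,75.2),f(319.6,141.2),f(319.6,240.7); print(b,fr,t,np.linalg.norm(b-t))
d=(t-b)/np.linalg.norm(t-b); print('dir',d,'grip from tip',t-180*d,'from handle',(b+fr)/2, [round(float(P(z,320,v)[2]),1) for v in(90,100,110,125)])
z=load('wm')
m=onplane(z,325.0,168.7,112);m6=onplane(z,236.0,169.6,112); print(m,m6,np.linalg.norm(m-m6))
# rim by depth around
pts=np.array([P(z,u,v) for v in range(155,182) for u in range(312,340)]); 
D=z['d'][158:182,314:338]; print(D[::3,::3].round(0)); 
z=load('top1'); 
E
```

```text
[564.04979332 232.88384425  12.        ] [555.93129433 152.01360363  12.        ] [541.83576883  11.6048238   12.        ] 222.39124933061936
dir [-9.98871339e-02 -9.94998774e-01 -2.55600969e-16] grip from tip [559.81545293 190.70460314  12.        ] from handle [559.99054383 192.44872394  12.        ] [24.8, 24.9, 24.3, 25.3]
[597.31917516 -66.39474952 112.        ] [497.09668338 -67.57641623 112.        ] 100.22945771283324
[[442. 442. 441. 443. 442. 443. 443. 442.]
 [447. 347. 334. 333. 334. 349. 446. 447.]
 [351. 336. 336. 343. 343. 337. 359. 359.]
 [332. 331. 348. 355. 355. 347. 332. 365.]
 [334. 335. 360. 369. 370. 360. 335. 458.]
 [341. 346. 330. 330. 330. 330. 357. 406.]
 [351. 345. 338. 334. 334. 343. 410. 411.]
 [346. 344. 345. 347. 345. 343. 343. 441.]]
```

```bash
cat >> h.py <<'E'
M=np.array([597.3,-66.4,112.]); rx=np.array([.9999,.0118,0]); ry=np.array([-.0118,.9999,0])
A=ry*np.cos(np.radians(35))+np.array([0,0,np.sin(np.radians(35))])
Zt=ry*np.sin(np.radians(35))-np.array([0,0,np.cos(np.radians(35))])
RI=np.c_[A,np.cross(Zt,A),Zt]
TIP=np.array([-180.,0,-9.])   # tip in tool frame
def tcp_for_tip(p,R=RI): return np.asarray(p)-R@TIP
E
python3 - <<'E'
from h import *
g=np.array([559.9,191.3,0]); d=np.array([-.0999,-.995,0])
R=np.c_[-d,np.cross([0,0,-1],-d),[0,0,-1]]
env.move_pose(g+[0,0,80],R)
env.gripper_to(50)
env.servo_line(g+[0,0,3],v=80)
env.gripper_to(0); o=env.observe(); print(o['opening'],o['grip_force'],o['force'])
env.servo_line(g+[0,0,150],v=120)
p=tcp_for_tip(M+A*45); env.move_pose(p,RI); env.wait(.3)
o=env.observe(); print(o['t'],o['tcp_pos']-p,o['force'],o['opening'])
snap('wrist','wp')
a=cv2.imread('pics/wp.png')[60:260,220:420]; cv2.imwrite('pics/wpc.png',cv2.resize(a,None,fx=3,fy=3,interpolation=cv2.INTER_CUBIC))
E
```

```text
17.9028449436384 29.99707192182541 [-0.03020704  0.66501455  1.07655231]
8.5333 [-0.63233686  1.59176583 -0.42135355] [-0.25728443  0.47948153 -0.99228717] 17.91189680201523
```

View pics/wpc.png

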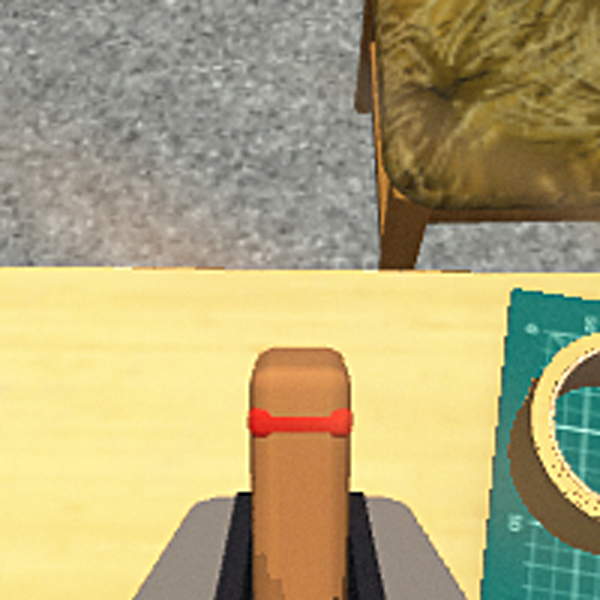

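```bash
python3 - <<'E'
from h import *
o=env.observe(); p=tcp_for_tip(M+A*45); print(o['t'],o['tcp_pos']-p, np.degrees(cv2.Rodrigues(RI.T@o['eef_rot'])[0].ravel()))
p=tcp_for_tip(M+A*14); env.servo_line(p,v=60); env.wait(.2); o=env.observe(); print(o['tcp_pos']-p,o['force'])
ims=[]
for n,f in(('top','t2'),('scene','s2')):
    snap(n,f); z=load(f); Ti=np.linalg.inv(z['T']); fx,fy,cx,cy=z['k']
    def pj(q): c=Ti@np.r_[q,1]; return np.array([cx+fx*c[0]/-c[2],cy-fy*c[1]/-c[2]])
    m,t,b=pj(M),pj(M+A*14),pj(M-A*130); u,v=((m+t)/2).astype(int); print(n,m,t,b,'crop',u-24,v-24)
    ims.append(cv2.resize(z['p'][v-24:v+24,u-24:u+24,::-1],(400,400),interpolation=cv2.INTER_CUBIC))
cv2.imwrite('pics/ts.png',np.hstack(ims))
E
```

```text
8.5833 [-0.50069864  1.35150244 -0.30057037] [ 0.09945128 -0.00641492 -0.07786207]
[0.10239515 0.17620777 0.30405151] [-0.25650053  0.54365571 -0.57522467]
top [361.34829427 176.43847184] [356.35825744 175.74471126] [403.57555428 182.30929195] crop 334 152
scene [355.49176537 207.77675788] [350.8942658  203.53297479] [398.40414355 247.38759894] crop 329 181
```

View pics/ts.png

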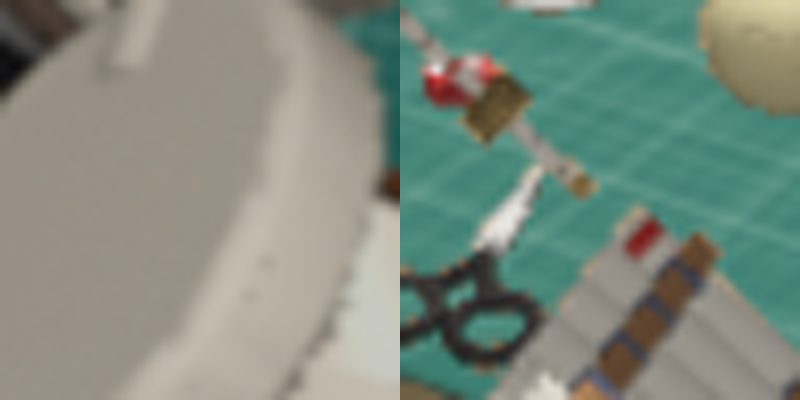

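The rod tip shows at about (351.8,203.4) in the scene image and the mouth at (355.9,208.5). That agrees with the projection, except that the rod is perhaps 1 mm high. I'll lower it 0.7 mm and insert by feel.

```bash
cat >> h.py <<'E'
OFF=Zt*0.7
def go(dep,v=40,off=OFF):
    env.servo_line(tcp_for_tip(M-A*dep+off),RI,v=v)
def ax(o,f0): f=o['force']-f0; return f@A, f@rx, f@Zt
E
python3 - <<'E'
from h import *
go(-14);env.wait(.3);F=[]
for _ in range(5): env.wait(.04);F.append(env.observe()['force'])
f0=np.mean(F,0);print('f0',f0,np.std(F,0)); np.save('f0.npy',f0)
go(-3)
for dep in range(0,45,3):
    go(dep,30); env.wait(.05); o=env.observe(); f=ax(o,f0); print(dep,np.round(f,2),(o['tcp_pos']-tcp_for_tip(M-A*dep+OFF)).round(2))
    if f[0]>(2.5 if dep<9 else 6): print('stop');break
print(env.observe()['t'])
E
```

```text
f0 [ 0.01718037  0.13758423 -0.39009493] [0.40319241 0.63645347 0.32402142]
0 [-0.   -1.46  0.79] [ 0.01 -0.02  0.02]
3 [0.14 0.25 0.54] [-0.02 -0.04 -0.04]
6 [-0.66  0.66  0.37] [-0.01 -0.05 -0.07]
9 [-0.93 -0.3   0.82] [-0.03 -0.05 -0.07]
12 [ 0.04 -0.07  0.33] [-0.01 -0.06 -0.06]
15 [-1.54  0.2   0.44] [-0.01 -0.04 -0.05]
18 [ 0.53 -0.38 -0.13] [-0.03 -0.04 -0.05]
21 [-0.61  0.63 -0.02] [-0.03 -0.04 -0.07]
24 [-0.06 -1.07  0.71] [-0.02 -0.08 -0.1 ]
27 [-0.68 -0.15  0.11] [-0.02 -0.09 -0.09]
30 [0.79 0.53 0.3 ] [ 0.02 -0.08 -0.04]
33 [-0.75  0.56  0.23] [ 0.02 -0.21 -0.13]
36 [-1.02  0.82  0.47] [ 0.03 -0.26 -0.16]
39 [-0.23  0.34  0.56] [ 0.01 -0.25 -0.18]
42 [ 0.59  0.05 -0.16] [-0.   -0.23 -0.17]
15.2333
```

Forces don't show the collar's 2 N clearly, so I'll check with a picture.

```bash
python3 - <<'E'
from h import *
f0=np.load('f0.npy');F=[]
for _ in range(10): env.wait(.04);F.append(env.observe()['force']-f0)
f=np.mean(F,0);print(f@A,f@rx,f@Zt,env.observe()['wrist_torque'])
snap('scene','s3');z=load('s3')
cv2.imwrite('pics/s3c.png',cv2.resize(z['p'][150:250,310:410,::-1],(600,600),interpolation=cv2.INTER_CUBIC))
E
```

```text
-0.45600211114188494 0.20533392514149532 0.4832066166917422 [-0.38155079 -0.09477952 -0.02629994]
```

View pics/s3c.png

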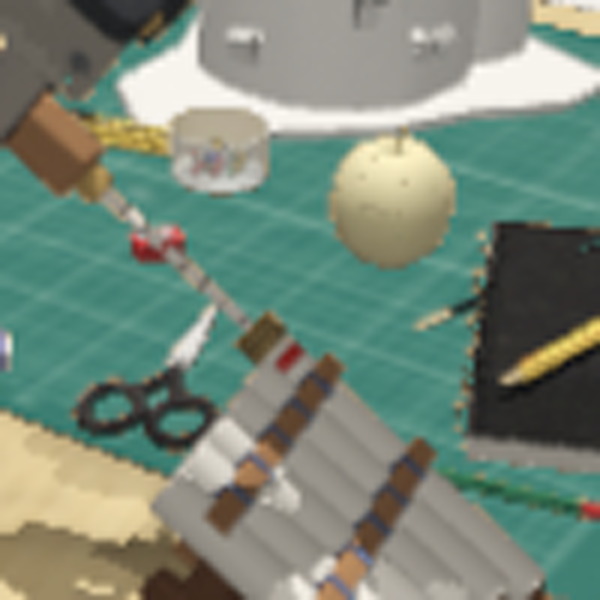

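The rod is in the longest pipe, with the collar seated on its rim at about (354,206) in the scene image. I'll keep going gently to the cork.

```bash
python3 - <<'E'
from h import *
f0=np.load('f0.npy')
def rd(n=3):
    F=[]
    for _ in range(n): env.wait(.03);o=env.observe();F.append(o['force']-f0)
    return np.mean(F,0)
go(60,25);go(73,25); L=[]
dep=73
while dep<112:
    dep+=1; go(dep,20); f=rd(); e=(env.observe()['tcp_pos']-tcp_for_tip(M-A*dep+OFF))@A
    L.append((dep,round(f@A,1),round(f@rx,1),round(f@Zt,1),round(e,2)))
    if f@A>5: f=rd(4); L.append(('chk',f@A)); 
    if f@A>5: break
print(*L[-14:],sep='\n'); print(env.observe()['t'],env.observe()['opening'])
E
```

```text
(74, np.float64(0.4), np.float64(0.1), np.float64(0.5), np.float64(0.01))
(75, np.float64(1.6), np.float64(-0.1), np.float64(-0.1), np.float64(0.15))
(76, np.float64(0.8), np.float64(0.4), np.float64(-0.5), np.float64(-0.07))
(77, np.float64(0.5), np.float64(-0.4), np.float64(-0.4), np.float64(-0.14))
(78, np.float64(2.0), np.float64(-0.2), np.float64(-0.2), np.float64(0.16))
(79, np.float64(6.7), np.float64(-0.6), np.float64(-0.7), np.float64(0.92))
('chk', np.float64(6.165771856615814))
19.4667 18.16411644731974
```

```bash
python3 - <<'E'
from h import *
f0=np.load('f0.npy')
go(80,20); env.wait(.4); o=env.observe(); print(ax(o,f0))
go(78,30); go(-60,60); env.wait(.2)
p=tcp_for_tip(M+A*60)+[0,40,60]; env.servo_line(p,RI,v=100)
R=np.c_[ry,np.cross([0,0,-1],ry),[0,0,-1]]
env.servo_line([570,190,230],R,v=60); env.wait(.7)
o=env.observe(); print(o['t'],o['tcp_pos'],o['opening'],o['grip_force'],o['force'],abs(o['qd']).max())
snap('scene','s4');z=load('s4')
cv2.imwrite('pics/s4c.png',cv2.resize(z['p'][60:240,220:420,::-1],(800,600),interpolation=cv2.INTER_CUBIC)[:600])
E
```

```text
(np.float64(9.048371749475544), np.float64(-1.8853289764362158), np.float64(-0.06388197474344892))
26.0417 [569.99681706 190.01064055 229.99099579] 17.699829956537744 29.99666601419449 [ 0.88159029 -0.33178551 -0.51371744] 0.0017656010113321556
```

View pics/s4c.png

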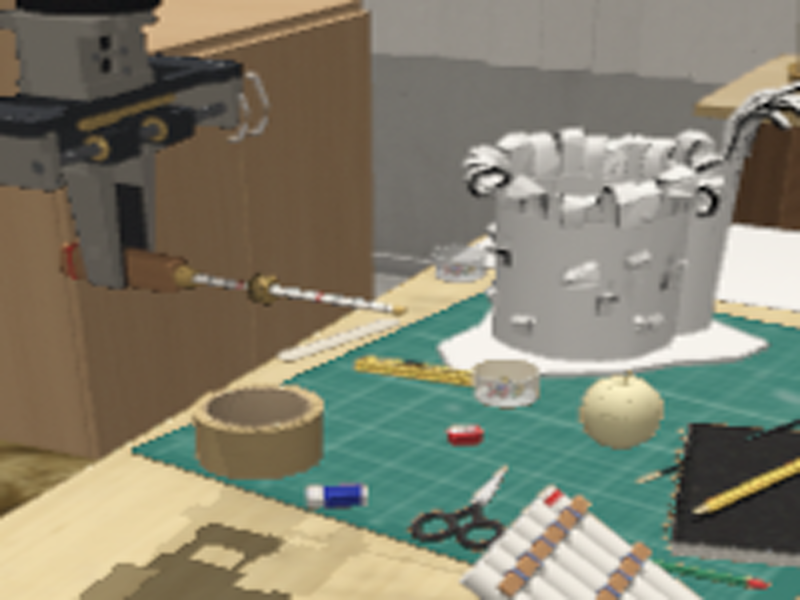

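```bash
python3 - <<'E'
from h import *
z=load('s4');Ti=np.linalg.inv(z['T']);fx,fy,cx,cy=z['k'];g=np.array([570,190,239.])
for th in(-6,0,6):
  t=np.radians(th);d=-ry*np.cos(t)-np.array([0,0,np.sin(t)])
  for s in(50,102,180):
    c=Ti@np.r_[g+d*s,1];u=cx-fx*c[0]/c[2];v=cy+fy*c[1]/c[2];print(th,s,(u-220)*4,(v-60)/.3)
E
```

```text
-6 50 190.5554968271681 268.46973862666925
-6 102 270.2037809823705 273.0354072213643
-6 180 398.39470528248944 280.3836794837214
0 50 191.6202208761597 275.9500999456972
0 102 271.93106053610654 288.6422086214945
0 180 400.0904396293131 308.8961715256442
6 50 191.8552508047219 283.2538734687472
6 102 271.87946197846463 303.7692970749762
6 180 398.4229813445445 336.2106528389425
```

```bash
python3 -c "
from h import *
print(env.job_done())"
```

```text
the job is handed in; nothing more can be done
None
```

The job is handed in: the rod went down to the cork at about 9 N, came straight back out, and ended held level and still about 24 cm above the desk, with the collar about 78 mm from the tip, which is the cork's depth.

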